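Open the pressure cap of a bench steam cleaner

ROBOT

A 6-joint arm with a two-finger parallel gripper is mounted at the origin on a cart in front of the work surface, level with it; the furniture and walls round the work are solid. World frame = base frame: x ahead of the robot, y to its left, z up, the work surface at z = 0. Lengths are in m, angles in rad, forces in N, time in s.
With the tool pointing down it reaches from about 0.35 to 0.875 m from the base axis. Payload 4.2 kg.
Tool frame: the origin (TCP) lies midway between the tips of the shut fingers; the grasp point (between the pads) lies bot.grip_depth behind it (bot.grip_depth is the distance from the TCP to the grasp point, in m); z points along the fingers, y is the direction in which the jaws open and shut (so a half turn about z gives the same grasp; the last joint's range is limited). The gripper opens to 87 mm and grips with 3 to 60 N. Pads are 19 mm wide; open, the fingers measure 117 mm over their backs; the gripper's body (75 mm by 190 mm) begins 51 mm behind the grasp point.
Start: joints at [-0.852, 0.385, 0.008, 0, -1.194, -0.259], TCP at [0.277, -0.56, 0.223] pointing down, gripper open.
Joint ranges: [-3.14, 3.14], [-1.21, 2.06], [-1.07, 1.41], [-3.16, 2.05], [-2.99, -0.16], [-3.1, 3.1]. Speed limits (rad/s): [2.79, 2.79, 3.14, 3.14, 3.14, 3.14].

INTERFACE

Orientations are given as a unit quaternion [x, y, z, w].
In Python, from bench import readout, vision, workorder, bot gives the robot as it stands.
- The arm moves only by the tool play_rows, never from a script. Its argument "steps" is a list of rows, each a list of 7 numbers: the opening, from 0 (shut) to 1 (fully open), then the shift along the tool's x, y, z each as a share of 0.4 m, from -1 to 1, then the turn, a rotation vector about the tool's x, y, z each as a share of 180 degrees, from -1 to 1. A call has 1 to 5 rows; each row is the pose to reach, as a shift and turn from the pose measured when the call began, along the tool's axes at that moment, turning the shorter way round; what a row does not reach only later rows make up. A row lasts 1/8 s, in which the tool goes at most 62.5 mm and 10.7 degrees, less where a joint would pass 70% of its speed; a pose out of reach is approached as far as the arm can. A call with a number of a shift or a turn outside -1 to 1 is refused whole. A call with a gripper value outside its range is refused whole. The fingers move at their own pace and stop on an object; "squeeze" is the grip in N (left out, the last holds). Time passes only in rows, so rows that repeat a pose let the fingers close. It gives the time, the measured TCP pose, the force and the opening at its end, in the units of the state.
- readout.observe(): the state, without advancing time (a new reading comes with each control period).
- vision.read_camera(name): name is "scene" or "top"; returns the picture (420x560x3 uint8, red, green, blue); there is no depth.
- vision.camera_model(name): a dict with "fx", "fy", "cx", "cy" (pixels), "R" (3x3) and "t" (3): a world point X has camera coordinates R X + t. Camera axes: x right, y down, z forward; pixel columns grow to the right and rows downward; lengths in m; the calibration is good to about 2 mm. A picture is of the moment at which its call begins. camera_model takes no time and is no camera call.
- workorder.hand_in(): hands the job in, once; it reports no verdict.
The state is a dict: "time": time; "joint_pos": joint angles; "qvel": joint speeds; "effort": joint torques, N m; "tool_pos": TCP position; "ee_rot": TCP orientation; "ft_force": force on the tool from outside, world axes, zero at the start; "wrist_torque": the same for the moment, N m; "grip_width": opening from 0.0 (shut) to 1.0 (fully open).
Only numpy, scipy, OpenCV 4.12 (cv2) and the standard library are available. Lean on these libraries where they do the work, as an engineer would, in place of code of your own. Each camera call takes 0.05 s, during which the arm holds its last target.

TASK

The cold steam cleaner is to be refilled: turn its pressure cap anticlockwise until you feel the first stop, without pushing it down and without forcing the stop, and let the cap come up on its spring there for a moment so that it vents. Then press it down against the spring, turn it on past the stop until it comes free, lift it off, and set it down gently, upright, in the steel dish so that its seal stays clear of the filings. Leave the other things on the bench where they stand.

Things in the scene. Friction and masses are not known exactly. Their poses are not given: they have to be found in the camera images.
- steam_cleaner: white bench steam cleaner, a box 194 x 174 mm (x, y) on 30 mm feet, steel lid 148 mm above the bench; gauge, level glass, switches and brass nozzle on its front (-x) face, brass safety valve 45 mm high on the lid's back left corner. Too heavy to move. Origin under its centre on the bench, z up.
- filler (a point): centre of the filler neck's rim, on its axis, 182 mm above the bench, 35 mm in front of the cleaner's middle. Under the cap, out of sight, the neck has two safety steps and two notches, not at the same angle on each cleaner: anticlockwise from above, the cap meets its first stop after 22 to 61 degrees, and only feel tells where.
- cap_wing (a point): middle of the black wing (bar grip) of the pressure cap, which starts locked on the neck: 60 mm long (this point's x axis), 14 mm thick (y), 28 mm high (z, up along the cap's axis). The cap's round top plate is 13.5 mm below the point. Locked, the point is 24 mm above the rim; on the way to the first stop the spring raises the cap 2 mm if it is let, and it stays up there if let go.
- cap_edge (a point): centre of the lower edge of the cap's skirt, on which it can stand, 37.5 mm below cap_wing; same axes. Feel of the cap: it turns with under 0.2 N m; at the first stop the moment rises steeply within 3 degrees: 0.25 N m tells it plainly, more than about 0.6 N m forces it.
- pressure_cap: the cap as a whole: steel, 66 mm wide, 0.1 to 0.25 kg; origin 18 mm below cap_wing, same axes. To pass the first stop push it 5.5 mm down (6 N, then 1.5 N a mm: 13 to 14 N; solid at 8 mm) and, kept down, turn it gently on to its end stop, 30 degrees beyond the first; let up there or up to 8 degrees before, it lifts off freely; elsewhere it catches.
- steel_dish: shallow round steel dish standing loose on the bench to the left, 130 mm wide at the rim, 22 mm high, flat floor 110 mm wide and 3 mm thick. Origin under its centre on the bench, z up.
- small_can: small white can with a black cap, 60 mm wide, 85 mm high, behind the dish and left of the cleaner; a bystander. Origin under its centre.
- copper_cup: small open copper cup, 64 mm wide, 45 mm high, near the bench's front edge; a bystander. Origin under its centre.
There are look-alikes about, which are no part of the job. What is shaped like the pressure_cap but turquoise or yellow is not meant.

How it is judged:
By the outcome, as a careful person would: the job done as asked, in the order asked, and still so for the second after the job is handed in, with the robot touching nothing.
It also fails if it takes over 70 s, if anything falls off the work surface, if the arm or the gripper's body presses on something with over 40 N, if the wrist force passes 120 N, or if a joint passes its speed limit or range.

## Working session

There is one attempt and no reset: what is moved stays moved. The work goes in short steps, Python scripts to look and compute and a tool call to move; the robot and the scene stay as the last step left them, time stands still between calls to the robot, and variables do not carry over. Pictures are saved under pics/ and viewed, and the job is handed in when it is done.

Besides the shell and the picture viewer there is one more tool, called in YAML: its name, and indented under it one key for each argument. play_rows: Moves the arm, as the interface text tells. Its arguments: {"type":"object","properties":{"steps":{"type":"array"},"squeeze":{"type":"number"}},"required":["steps"]}

```bash
mkdir -p pics; ls; python3 - <<'E'
from bench import readout, vision, workorder, bot
import cv2,json
for n in("scene","top"):
    im=vision.read_camera(n); cv2.imwrite(f"pics/{n}0.png",im[:,:,::-1])
    print(n,vision.camera_model(n))
print(bot.grip_depth, [a for a in dir(bot) if a[0]!='_'])
print(readout.observe())
E
```

```text
pics
scene {'fx': 517.1038133169063, 'fy': 517.1038133169063, 'cx': 269.7955358851484, 'cy': 199.1328421958685, 'R': array([[-5.95647376e-01, -8.03245999e-01, -2.61612471e-04],
       [-5.05061059e-01,  3.74781436e-01, -7.77465242e-01],
       [ 6.24593892e-01, -4.62963001e-01, -6.28925854e-01]]), 't': array([0.36961926, 0.42705161, 0.73000791])}
top {'fx': 391.19656302593137, 'fy': 391.19656302593137, 'cx': 280.3968512038109, 'cy': 205.13957828182765, 'R': array([[ 2.86729827e-03, -9.99995473e-01,  9.12760764e-04],
       [-9.74856289e-01, -2.99859350e-03, -2.22814328e-01],
       [ 2.22816056e-01, -2.50935433e-04, -9.74860473e-01]]), 't': array([-0.02048286,  0.62333496,  0.84383366])}
0.0187 ['Unreachable', 'grip_depth']
{'time': 0.1, 'joint_pos': array([-8.52388512e-01,  3.85479143e-01,  6.75345561e-03, -4.13104231e-04,
       -1.19399627e+00, -2.58634812e-01]), 'qvel': array([ 0.00051043,  0.00102977,  0.00362737,  0.0018979 , -0.00046524,
        0.00021251]), 'effort': array([ 1.61041844e-04, -3.91689241e+01,  1.87935126e+01,  4.23187315e+00,
        1.34535177e-02, -6.38292227e-05]), 'tool_pos': array([ 0.27712949, -0.5595987 ,  0.22156901]), 'ee_rot': array([-2.27792721e-01,  9.73709152e-01,  9.40296817e-04, -2.82337863e-04]), 'ft_force': array([ 0.11051019,  0.43117   , -0.39957449]), 'wrist_torque': array([ 0.00235279, -0.00404223, -0.00878538]), 'grip_width': 0.999406929743147}
```

View pics/scene0.png

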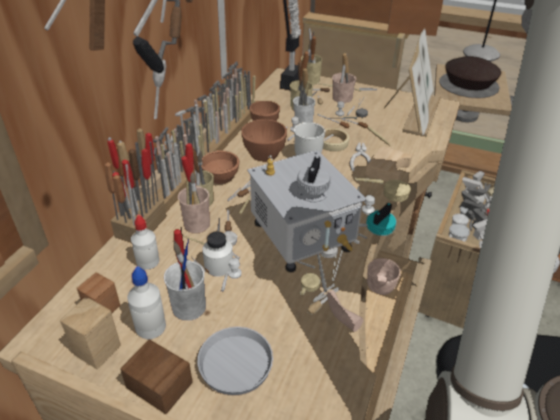

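View pics/top0.png

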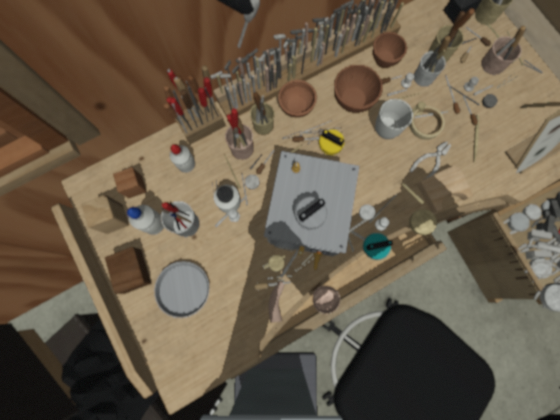

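Candidates for the cap: steel with a black wing on the cleaner, top (311,209) and scene (314,178). Look-alikes: turquoise, top (377,246) and scene (381,221); yellow, top (331,141). By the description the steel one is meant. Next is a close crop to check that.

```bash
python3 - <<'E'
import cv2,numpy as np
t=cv2.imread("pics/top0.png"); s=cv2.imread("pics/scene0.png")
a=cv2.resize(t[135:265,250:370],None,fx=4.5,fy=4.5,interpolation=cv2.INTER_CUBIC)
cv2.imwrite("pics/c_top.png",a)
b=cv2.resize(s[140:280,235:375],None,fx=4.2,fy=4.2,interpolation=cv2.INTER_CUBIC)
cv2.imwrite("pics/c_scene.png",b)
c=cv2.resize(t[230:345,140:230],None,fx=5,fy=5,interpolation=cv2.INTER_CUBIC)
cv2.imwrite("pics/c_dish.png",c)
E
```

```text
(no output)
```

View pics/c_top.png

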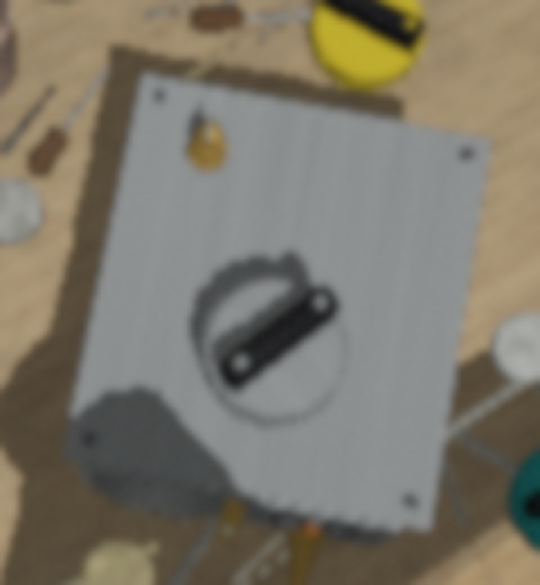

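View pics/c_scene.png

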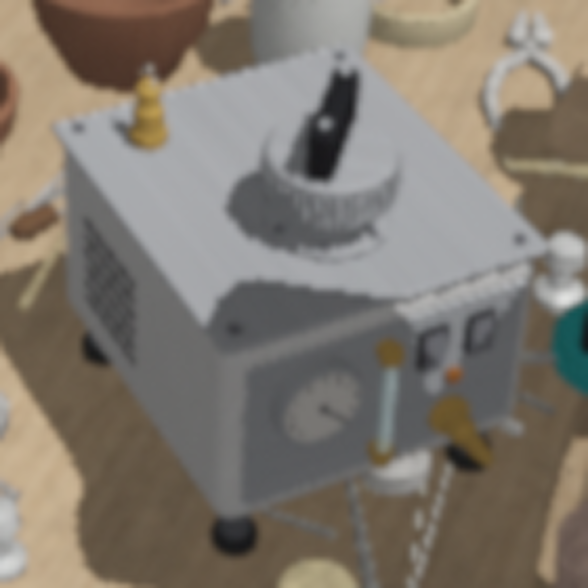

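View pics/c_dish.png

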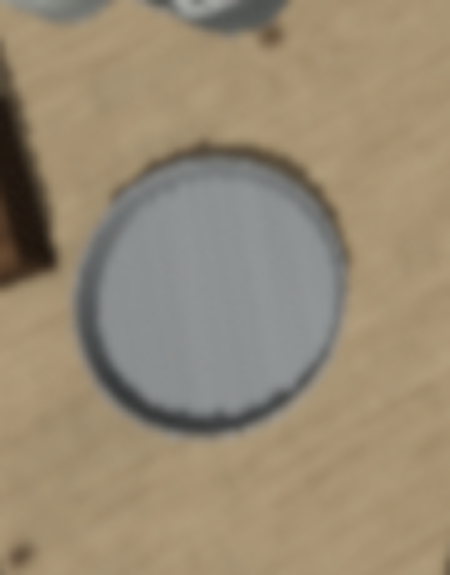

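The crop shows a steel cap with a black wing on the lid: wing ends at top px (301,218) and (322,202), plate centre near (312,210). It's the right one. The dish is empty, centred near top px (182,289). Now I measure.

```bash
cat > h.py <<'E'
import numpy as np,cv2
from bench import readout, vision, workorder, bot
def ray(n,uv,z):
    m=vision.camera_model(n);R=np.array(m["R"]);t=np.array(m["t"])
    d=R.T@np.array([(uv[0]-m["cx"])/m["fx"],(uv[1]-m["cy"])/m["fy"],1]);c=-R.T@t
    return c+d*(z-c[2])/d[2]
def proj(n,X):
    m=vision.camera_model(n);p=np.array(m["R"])@np.array(X)+m["t"]
    return np.array([m["fx"]*p[0]/p[2]+m["cx"],m["fy"]*p[1]/p[2]+m["cy"]])
E
python3 - <<'E'
from h import *
for n,(x0,y0,x1,y1) in dict(top=(290,190,335,228),scene=(290,145,340,200)).items():
    im=cv2.imread(f"pics/{n}0.png"); g=im.max(2)
    m=(g<60).astype(np.uint8); mm=np.zeros_like(m); mm[y0:y1,x0:x1]=m[y0:y1,x0:x1]
    k,l,st,c=cv2.connectedComponentsWithStats(mm); i=1+np.argmax(st[1:,4]); print(n,st[i],c[i])
    cn=cv2.findContours((l==i).astype(np.uint8),0,2)[0][0]
    r=cv2.minAreaRect(cn); print(r); b=cv2.boxPoints(r)
    P=np.array([ray(n,p,0.215 if n=="top" else .206) for p in b]); print(P.round(4), P.mean(0))
# lid corners (screws) top-crop px
def tc(u,v): return (u/4.5+250-.4,v/4.5+135-.4)
L=np.array([ray("top",tc(*p),.148) for p in [(140,72),(492,140),(432,530),(70,450)]]); print("lid",L.round(4),L.mean(0))
for i in range(4): d=L[(i+1)%4]-L[i]; print(np.linalg.norm(d),np.degrees(np.arctan2(d[1],d[0])))
# plate
print("plate", ray("top",tc(275,347),.1925))
# dish
def dc(u,v): return (u/5+140-.4,v/5+230-.4)
D=np.array([ray("top",dc(*p),.022) for p in [(75,298),(346,290),(205,437),(215,152)]]); print("dish",D.round(4))
print("floor",ray("top",dc(218,297),.003))
E
```

```text
top [299 200  25  21 172] [310.80813953 209.44767442]
((310.41998291015625, 209.5600128173828), (7.399999618530273, 28.0), 53.13010025024414)
[[ 0.5707 -0.051   0.215 ]
 [ 0.6046 -0.0952  0.215 ]
 [ 0.5926 -0.1037  0.215 ]
 [ 0.5591 -0.0595  0.215 ]] [ 0.58174809 -0.07734463  0.215     ]
scene [308 158  11  24 144] [313.24305556 170.6875    ]
((312.9999694824219, 170.0), (8.030961990356445, 24.092885971069336), 19.983104705810547)
[[ 0.5676 -0.0437  0.206 ]
 [ 0.616  -0.1051  0.206 ]
 [ 0.5997 -0.1109  0.206 ]
 [ 0.5526 -0.0496  0.206 ]] [ 0.58398685 -0.07734383  0.206     ]
lid [[ 0.7289 -0.019   0.148 ]
 [ 0.6945 -0.1899  0.148 ]
 [ 0.5055 -0.1543  0.148 ]
 [ 0.5422  0.0132  0.148 ]] [ 0.61776002 -0.08748346  0.148     ]
0.17435627785692442 -101.38488607255728
0.19236955270379363 169.33547368160706
0.171423516312665 77.63136862024706
0.18948751434563313 -9.758945055324373
plate [ 0.58211633 -0.07953852  0.1925    ]
dish [[0.4311 0.2761 0.022 ]
 [0.4351 0.149  0.022 ]
 [0.3684 0.2113 0.022 ]
 [0.4994 0.2144 0.022 ]]
floor [0.43200033 0.21359475 0.003     ]
```

```bash
cat >> h.py <<'E'
from scipy.spatial.transform import Rotation as Ro
def plan(tgt,yaw):
    """rel row numbers to target TCP pos, tool pointing down with jaw (tool y) direction yaw deg"""
    s=readout.observe();R=Ro.from_quat(s["ee_rot"]);p=s["tool_pos"]
    y=np.array([np.cos(np.radians(yaw)),np.sin(np.radians(yaw)),0]);z=np.array([0,0,-1.]);x=np.cross(y,z)
    T=Ro.from_matrix(np.c_[x,y,z]); d=R.inv().apply(np.array(tgt)-p)/.4; r=(R.inv()*T).as_rotvec()/np.pi
    print("shift",d.round(4),"turn",r.round(4))
def st():
    s=readout.observe();M=Ro.from_quat(s["ee_rot"]).as_matrix()
    print("t",round(s["time"],2),"p",s["tool_pos"].round(4),"yawY",round(np.degrees(np.arctan2(M[1,1],M[0,1])),2),"zax",M[:,2].round(3),"F",s["ft_force"].round(2),"M",s["wrist_torque"].round(3),"g",round(s["grip_width"],3),"q",np.round(s["joint_pos"],2))
E
python3 - <<'E'
from h import *
st(); plan([.40,-.36,.32],77); plan([.583,-.0795,.30],37.3)
E
```

```text
t 0.1 p [ 0.2771 -0.5596  0.2216] yawY 116.33 zax [-0.001  0.002 -1.   ] F [ 0.11  0.43 -0.4 ] M [ 0.002 -0.004 -0.009] g 0.999 q [-0.85  0.39  0.01 -0.   -1.19 -0.26]
shift [-0.4966  0.3114 -0.2455] turn [ 0.0006 -0.0003  0.2185]
shift [-1.2177  0.7369 -0.1948] turn [ 0.0005 -0.0005  0.4391]
```

play_rows:
  steps:
    - [1,0,0,-0.15,0,0,0.03]
    - [1,-0.1,0.06,-0.25,0,0,0.08]
    - [1,-0.2,0.13,-0.25,0,0,0.13]
    - [1,-0.33,0.21,-0.25,0,0,0.18]
    - [1,-0.45,0.29,-0.25,0,0,0.22]

```text
time: 0.72
tool_pos: [0.3876, -0.3742, 0.3214]
ee_rot: [0.118, 0.993, 0.001, -0.001]
ft_force: [1.5, -0.7, -0.5]
grip_width: 1.001
```

```bash
python3 - <<'E'
from h import *
st(); plan([.583,-.0795,.29],37.3)
E
```

```text
t 0.72 p [ 0.3876 -0.3742  0.3214] yawY 76.46 zax [-0.001  0.002 -1.   ] F [ 1.47 -0.66 -0.51] M [-0.037 -0.133 -0.07 ] g 1.001 q [-0.47  0.18 -0.03 -0.   -1.36 -1.34]
shift [-0.3026  0.8305  0.0794] turn [ 0.0004 -0.0007  0.2176]
```

play_rows:
  steps:
    - [1,-0.05,0.14,0,0,0,0.05]
    - [1,-0.1,0.28,0,0,0,0.1]
    - [1,-0.16,0.43,0.02,0,0,0.15]
    - [1,-0.21,0.58,0.04,0,0,0.2]
    - [1,-0.26,0.72,0.06,0,0,0.2176]

```text
time: 1.35
tool_pos: [0.5559, -0.1177, 0.2975]
ee_rot: [0.445, 0.896, 0.001, -0.001]
ft_force: [0.2, -1.2, -0.6]
grip_width: 1.0
```

```bash
python3 - <<'E'
from h import *
st(); plan([.583,-.0795,.235],37.3)
E
```

```text
t 1.35 p [ 0.5559 -0.1177  0.2975] yawY 37.17 zax [-0.002  0.002 -1.   ] F [ 0.21 -1.2  -0.56] M [-0.199 -0.117 -0.011] g 1.0 q [ 0.08  0.25 -0.   -0.   -1.32 -2.57]
shift [0.0347 0.1115 0.1563] turn [ 0.     -0.0009 -0.0007]
```

play_rows:
  steps:
    - [1,0.02,0.06,0.04,0,0,0]
    - [1,0.0347,0.1115,0.1,0,-0.0009,-0.0007]
    - [1,0.0347,0.1115,0.155,0,-0.0009,-0.0007]
    - [1,0.0347,0.1115,0.155,0,-0.0009,-0.0007]

```text
time: 1.85
tool_pos: [0.5817, -0.0792, 0.2331]
ee_rot: [0.444, 0.896, -0.001, -0.002]
ft_force: [0.4, 0.2, -0.0]
grip_width: 1.004
```

```bash
python3 - <<'E'
from h import *
st(); plan([.583,-.0795,.197],37.3)
for n in("scene","top"):
    im=vision.read_camera(n); 
    u,v=map(int,proj(n,[.583,-.08,.22])); c=im[max(0,v-75):v+75,u-75:u+75,::-1]
    cv2.imwrite(f"pics/{n}1.png",cv2.resize(c,None,fx=4,fy=4,interpolation=2)); print(u,v)
a=np.hstack([cv2.resize(cv2.imread(f"pics/{n}1.png"),(400,400)) for n in("scene","top")]); cv2.imwrite("pics/b1.png",a)
E
```

```text
t 1.85 p [ 0.5817 -0.0792  0.2331] yawY 37.31 zax [-0.006 -0.    -1.   ] F [ 0.41  0.19 -0.01] M [-0.095  0.012 -0.01 ] g 1.004 q [ 0.14  0.32 -0.07 -0.   -1.19 -2.63]
shift [-0.0028  0.0026  0.0903] turn [-0.0014 -0.001   0.0001]
314 163
312 208
```

View pics/b1.png

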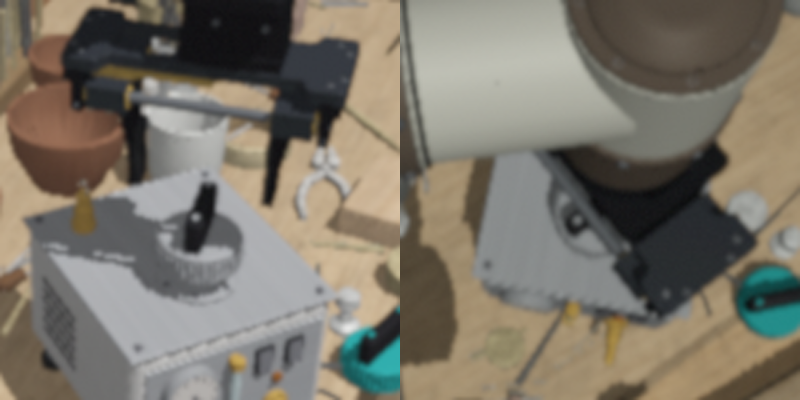

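The fingertips straddle the wing, at crop px (137,175) and (268,200), with the wing at (203,213) between them and across the jaws. I descend.

play_rows:
  steps:
    - [1,-0.0028,0.0026,0.05,-0.0014,-0.001,0]
    - [1,-0.0028,0.0026,0.09,-0.0014,-0.001,0]
    - [1,-0.0028,0.0026,0.09,-0.0014,-0.001,0]

```text
time: 2.33
tool_pos: [0.584, -0.0803, 0.1992]
ee_rot: [0.444, 0.896, 0.001, 0.002]
ft_force: [0.0, -0.1, 0.2]
grip_width: 0.998
```

```bash
python3 - <<'E'
from h import *
st(); plan([.583,-.0795,.197],37.3)
E
```

```text
t 2.33 p [ 0.584  -0.0803  0.1992] yawY 37.27 zax [ 0.004 -0.    -1.   ] F [ 0.01 -0.13  0.19] M [-0.126  0.002 -0.011] g 0.998 q [ 0.14  0.34 -0.12  0.   -1.11 -2.63]
shift [ 0.0032 -0.0008  0.0056] turn [ 0.0008  0.0008 -0.0002]
```

play_rows:
  steps:
    - [0.25,0.0032,-0.0008,0.003,0.0008,0.0008,0]
    - [0.25,0.0032,-0.0008,0.003,0.0008,0.0008,0]
    - [0.25,0.0032,-0.0008,0.003,0.0008,0.0008,0]
    - [0.25,0.0032,-0.0008,0.003,0.0008,0.0008,0]
  squeeze: 5

```text
time: 2.82
tool_pos: [0.5831, -0.0795, 0.1983]
ee_rot: [0.444, 0.896, 0.0, 0.0]
ft_force: [-1.0, 0.4, 1.1]
grip_width: 0.633
```

```bash
python3 - <<'E'
from h import *
st(); plan([.583,-.0795,.198],37.3)
im=vision.read_camera("scene"); u,v=314,163; c=im[v-75:v+75,u-75:u+75,::-1]
cv2.imwrite("pics/s2.png",cv2.resize(c,None,fx=4,fy=4,interpolation=2))
E
```

```text
t 2.83 p [ 0.5831 -0.0795  0.1983] yawY 37.27 zax [ 0.001  0.    -1.   ] F [-1.01  0.36  1.09] M [-0.134 -0.002 -0.075] g 0.633 q [ 0.14  0.34 -0.12 -0.   -1.11 -2.63]
shift [ 0.0001 -0.0002  0.0008] turn [ 0.0002  0.0001 -0.0002]
```

View pics/s2.png

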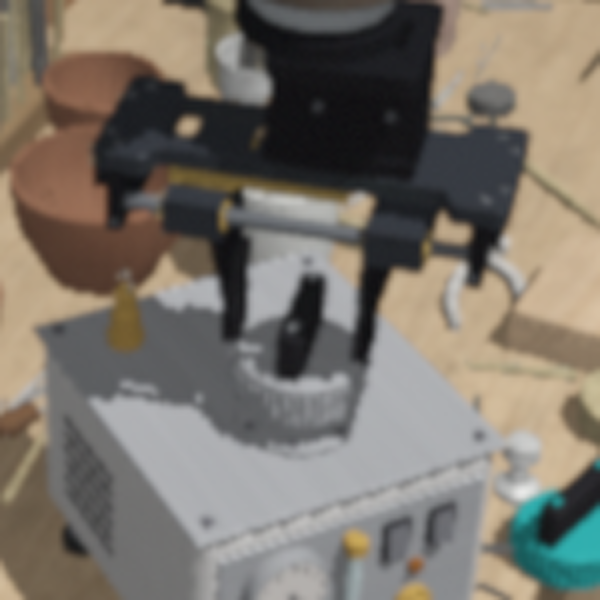

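The fingers are closing either side of the wing, at crop px (232,330) and (362,355), with the wing at (300,330). I close further.

play_rows:
  steps:
    - [0.1,0,0,0,0,0,0]
    - [0.1,0,0,0,0,0,0]
    - [0.1,0,0,0,0,0,0]
    - [0.1,0,0,0,0,0,0]
    - [0.1,0,0,0,0,0,0]
  squeeze: 5

```text
time: 3.5
tool_pos: [0.5827, -0.0797, 0.1982]
ee_rot: [0.444, 0.896, -0.0, -0.0]
ft_force: [-1.8, -1.3, 1.4]
grip_width: 0.157
```

```bash
python3 - <<'E'
from h import *
st()
E
```

```text
t 3.5 p [ 0.5827 -0.0797  0.1982] yawY 37.27 zax [-0.001 -0.    -1.   ] F [-1.81 -1.27  1.37] M [-0.381  0.397  0.066] g 0.157 q [ 0.14  0.34 -0.12  0.   -1.11 -2.63]
```

play_rows:
  steps:
    - [0.1,0,-0.0015,0,0,0,0]
    - [0.1,0,-0.0015,0,0,0,0]
  squeeze: 18

```text
time: 3.75
tool_pos: [0.5826, -0.0798, 0.1982]
ee_rot: [0.444, 0.896, 0.0, 0.0]
ft_force: [1.4, 1.3, 0.1]
grip_width: 0.158
```

```bash
python3 - <<'E'
from h import *
st()
E
```

```text
t 3.75 p [ 0.5826 -0.0798  0.1982] yawY 37.27 zax [ 0.001  0.    -1.   ] F [1.39 1.29 0.14] M [ 0.214 -0.221 -0.039] g 0.158 q [ 0.14  0.34 -0.12 -0.   -1.11 -2.63]
```

play_rows:
  steps:
    - [0.1,0,0,0,0,0,-0.02]
    - [0.1,0,0,0,0,0,-0.04]
    - [0.1,0,0,0,0,0,-0.055]
    - [0.1,0,0,0,0,0,-0.055]

```text
time: 4.25
tool_pos: [0.5825, -0.0799, 0.1982]
ee_rot: [0.365, 0.931, 0.0, 0.0]
ft_force: [0.0, 0.1, 0.5]
grip_width: 0.161
```

```bash
python3 - <<'E'
from h import *
st()
E
```

```text
t 4.25 p [ 0.5825 -0.0799  0.1982] yawY 47.15 zax [ 0.  0. -1.] F [0.04 0.08 0.47] M [-0.097  0.077  0.05 ] g 0.161 q [ 0.14  0.34 -0.12 -0.   -1.11 -2.46]
```

play_rows:
  steps:
    - [0.1,0,0,-0.001,0,0,-0.02]
    - [0.1,0,0,-0.001,0,0,-0.04]
    - [0.1,0,0,-0.001,0,0,-0.045]
    - [0.1,0,0,-0.001,0,0,-0.045]

```text
time: 4.75
tool_pos: [0.5824, -0.0798, 0.1984]
ee_rot: [0.299, 0.954, 0.0, -0.0]
ft_force: [0.5, -0.5, -0.9]
grip_width: 0.155
```

```bash
python3 - <<'E'
from h import *
st()
im=vision.read_camera("scene"); u,v=314,163; c=im[v-75:v+75,u-75:u+75,::-1]
cv2.imwrite("pics/s3.png",cv2.resize(c,None,fx=4,fy=4,interpolation=2))
E
```

```text
t 4.75 p [ 0.5824 -0.0798  0.1984] yawY 55.19 zax [-0.  0. -1.] F [ 0.53 -0.55 -0.89] M [-0.206  0.009 -0.022] g 0.155 q [ 0.14  0.34 -0.12 -0.   -1.11 -2.32]
```

View pics/s3.png

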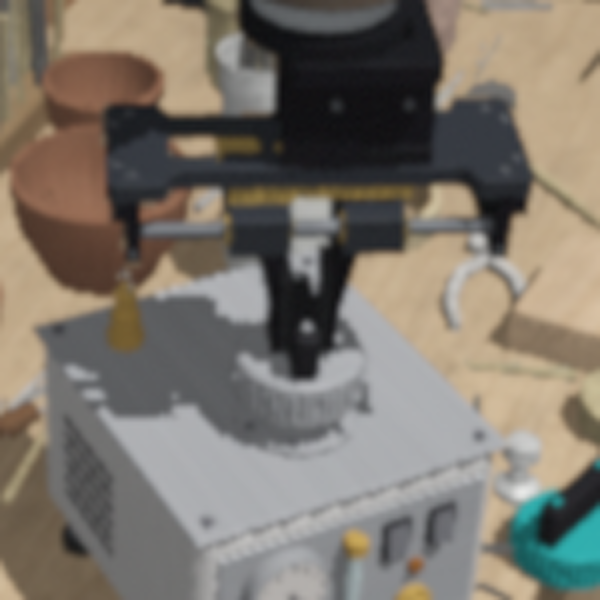

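play_rows:
  steps:
    - [0.1,0,0,0,0,0,-0.012]
    - [0.1,0,0,0,0,0,-0.016]
    - [0.1,0,0,0,0,0,-0.016]

```text
time: 5.18
tool_pos: [0.5824, -0.0799, 0.1984]
ee_rot: [0.275, 0.961, 0.0, -0.0]
ft_force: [0.3, -1.0, -0.9]
grip_width: 0.161
```

```bash
python3 -c "from h import *; st()"
```

```text
t 5.17 p [ 0.5824 -0.0799  0.1984] yawY 58.08 zax [-0.  0. -1.] F [ 0.29 -0.98 -0.87] M [-0.092  0.015 -0.014] g 0.161 q [ 0.14  0.34 -0.12 -0.   -1.11 -2.27]
```

play_rows:
  steps:
    - [0.1,0,0,0,0,0,-0.008]
    - [0.1,0,0,0,0,0,-0.012]

```text
time: 5.42
tool_pos: [0.5824, -0.0799, 0.1985]
ee_rot: [0.256, 0.967, 0.0, -0.0]
ft_force: [-0.0, -0.5, -0.7]
grip_width: 0.163
```

```bash
python3 -c "from h import *; st()"
```

```text
t 5.42 p [ 0.5824 -0.0799  0.1985] yawY 60.29 zax [-0.  0. -1.] F [-0.03 -0.51 -0.69] M [-0.106  0.019 -0.09 ] g 0.163 q [ 0.14  0.34 -0.12 -0.   -1.11 -2.23]
```

play_rows:
  steps:
    - [0.1,0,0,0,0,0,-0.008]
    - [0.1,0,0,0,0,0,-0.009]

```text
time: 5.68
tool_pos: [0.5824, -0.0798, 0.1985]
ee_rot: [0.242, 0.97, 0.0, 0.0]
ft_force: [-0.4, 0.4, 0.4]
grip_width: 0.16
```

```bash
python3 -c "from h import *; st()"
```

```text
t 5.67 p [ 0.5824 -0.0798  0.1985] yawY 61.95 zax [ 0.  0. -1.] F [-0.38  0.35  0.44] M [-0.036 -0.057 -0.029] g 0.16 q [ 0.14  0.34 -0.12 -0.   -1.11 -2.2 ]
```

play_rows:
  steps:
    - [0.1,0,0,0,0,0,-0.008]
    - [0.1,0,0,0,0,0,-0.009]

```text
time: 5.92
tool_pos: [0.5825, -0.0797, 0.1986]
ee_rot: [0.228, 0.974, 0.0, 0.0]
ft_force: [-0.5, -0.4, -0.4]
grip_width: 0.164
```

```bash
python3 -c "from h import *; st()"
```

```text
t 5.92 p [ 0.5825 -0.0797  0.1986] yawY 63.6 zax [ 0.  0. -1.] F [-0.5  -0.42 -0.36] M [ 0.014  0.072 -0.104] g 0.164 q [ 0.14  0.34 -0.12 -0.   -1.11 -2.17]
```

play_rows:
  steps:
    - [0.1,0,0,0,0,0,-0.008]
    - [0.1,0,0,0,0,0,-0.011]

```text
time: 6.18
tool_pos: [0.5825, -0.0798, 0.1987]
ee_rot: [0.211, 0.977, 0.0, 0.0]
ft_force: [-1.1, 0.3, 0.7]
grip_width: 0.16
```

```bash
python3 -c "from h import *; st()"
```

```text
t 6.17 p [ 0.5825 -0.0798  0.1987] yawY 65.63 zax [ 0.  0. -1.] F [-1.09  0.26  0.72] M [-0.049  0.05  -0.121] g 0.16 q [ 0.14  0.34 -0.12 -0.   -1.11 -2.14]
```

play_rows:
  steps:
    - [0.1,0,0,0,0,0,-0.008]
    - [0.1,0,0,0,0,0,-0.011]

```text
time: 6.42
tool_pos: [0.5826, -0.0798, 0.1987]
ee_rot: [0.194, 0.981, 0.0, 0.0]
ft_force: [-0.9, 0.3, 0.0]
grip_width: 0.16
```

```bash
python3 -c "from h import *; st()"
```

```text
t 6.42 p [ 0.5826 -0.0798  0.1987] yawY 67.66 zax [ 0.  0. -1.] F [-0.9   0.33  0.05] M [ 0.006  0.065 -0.111] g 0.16 q [ 0.14  0.34 -0.12 -0.   -1.11 -2.1 ]
```

play_rows:
  steps:
    - [0.1,0,0,0,0,0,-0.008]
    - [0.1,0,0,0,0,0,-0.011]

```text
time: 6.68
tool_pos: [0.5826, -0.0798, 0.1987]
ee_rot: [0.176, 0.984, 0.0, 0.0]
ft_force: [-0.6, 0.2, -0.2]
grip_width: 0.159
```

```bash
python3 -c "from h import *; st()"
```

```text
t 6.67 p [ 0.5826 -0.0798  0.1987] yawY 69.68 zax [ 0.  0. -1.] F [-0.65  0.24 -0.23] M [-0.067  0.086 -0.055] g 0.159 q [ 0.14  0.34 -0.12  0.   -1.11 -2.06]
```

play_rows:
  steps:
    - [0.1,0,0,0,0,0,-0.008]
    - [0.1,0,0,0,0,0,-0.011]

```text
time: 6.92
tool_pos: [0.5826, -0.0797, 0.1989]
ee_rot: [0.159, 0.987, 0.0, 0.0]
ft_force: [0.2, 0.7, 0.7]
grip_width: 0.154
```

```bash
python3 -c "from h import *; st()"
```

```text
t 6.92 p [ 0.5826 -0.0797  0.1989] yawY 71.72 zax [ 0.001  0.    -1.   ] F [0.15 0.66 0.7 ] M [ 0.104  0.066 -0.029] g 0.154 q [ 0.14  0.34 -0.12 -0.   -1.11 -2.03]
```

play_rows:
  steps:
    - [0.1,0,0,0,0,0,-0.008]
    - [0.1,0,0,0,0,0,-0.011]

```text
time: 7.18
tool_pos: [0.5826, -0.0797, 0.199]
ee_rot: [0.141, 0.99, 0.0, 0.0]
ft_force: [-0.6, 0.1, 0.9]
grip_width: 0.158
```

```bash
python3 -c "from h import *; st()"
```

```text
t 7.17 p [ 0.5826 -0.0797  0.199 ] yawY 73.75 zax [ 0.001  0.    -1.   ] F [-0.61  0.11  0.92] M [ 0.046  0.179 -0.062] g 0.158 q [ 0.14  0.34 -0.12 -0.   -1.11 -1.99]
```

play_rows:
  steps:
    - [0.1,0,0,0,0,0,-0.008]
    - [0.1,0,0,0,0,0,-0.011]

```text
time: 7.42
tool_pos: [0.5826, -0.0799, 0.1992]
ee_rot: [0.124, 0.992, -0.0, 0.0]
ft_force: [-1.0, -0.1, 1.5]
grip_width: 0.156
```

```bash
python3 -c "from h import *; st()"
```

```text
t 7.42 p [ 0.5826 -0.0799  0.1992] yawY 75.79 zax [ 0.001 -0.    -1.   ] F [-0.96 -0.12  1.52] M [-0.154  0.289  0.043] g 0.156 q [ 0.14  0.34 -0.12  0.   -1.11 -1.96]
```

play_rows:
  steps:
    - [0.1,0,0,0,0,0,-0.008]
    - [0.1,0,0,0,0,0,-0.011]

```text
time: 7.68
tool_pos: [0.5827, -0.08, 0.1995]
ee_rot: [0.106, 0.994, -0.0, 0.001]
ft_force: [-0.9, 0.0, 2.0]
grip_width: 0.16
```

```bash
python3 -c "from h import *; st()"
```

```text
t 7.67 p [ 0.5827 -0.08    0.1995] yawY 77.82 zax [ 0.001 -0.    -1.   ] F [-0.91  0.02  1.99] M [-0.111  0.273 -0.05 ] g 0.16 q [ 0.14  0.34 -0.12  0.   -1.11 -1.92]
```

play_rows:
  steps:
    - [0.1,0,0,-0.001,0,0,-0.008]
    - [0.1,0,0,-0.001,0,0,-0.011]

```text
time: 7.92
tool_pos: [0.5828, -0.0801, 0.1999]
ee_rot: [0.088, 0.996, -0.0, 0.001]
ft_force: [-1.1, -0.4, 1.9]
grip_width: 0.163
```

```bash
python3 -c "from h import *; st()"
```

```text
t 7.92 p [ 0.5828 -0.0801  0.1999] yawY 79.85 zax [ 0.001 -0.001 -1.   ] F [-1.1  -0.41  1.93] M [-0.211  0.166 -0.002] g 0.163 q [ 0.14  0.34 -0.12  0.   -1.11 -1.89]
```

play_rows:
  steps:
    - [0.1,0,0,0,0,0,-0.008]
    - [0.1,0,0,0,0,0,-0.011]

```text
time: 8.18
tool_pos: [0.5829, -0.0804, 0.2001]
ee_rot: [0.071, 0.997, -0.0, 0.001]
ft_force: [-0.7, -2.3, 2.8]
grip_width: 0.161
```

```bash
python3 -c "from h import *; st()"
```

```text
t 8.18 p [ 0.5829 -0.0804  0.2001] yawY 81.87 zax [ 0.002 -0.001 -1.   ] F [-0.74 -2.33  2.76] M [-0.515  0.169 -0.059] g 0.161 q [ 0.14  0.34 -0.12  0.   -1.11 -1.85]
```

play_rows:
  steps:
    - [0.1,0,0,-0.0005,0,0,-0.008]
    - [0.1,0,0,-0.0005,0,0,-0.011]

```text
time: 8.43
tool_pos: [0.5829, -0.0806, 0.2002]
ee_rot: [0.054, 0.999, -0.001, 0.001]
ft_force: [0.2, -2.6, 1.0]
grip_width: 0.159
```

```bash
python3 -c "from h import *; st()"
```

```text
t 8.43 p [ 0.5829 -0.0806  0.2002] yawY 83.84 zax [ 0.001 -0.001 -1.   ] F [ 0.17 -2.63  0.99] M [-0.761 -0.008 -0.384] g 0.159 q [ 0.14  0.34 -0.12  0.   -1.11 -1.82]
```

play_rows:
  steps:
    - [0.1,0,0,0,0,0,0]

```text
time: 8.55
tool_pos: [0.5828, -0.0807, 0.2001]
ee_rot: [0.054, 0.999, -0.0, 0.001]
ft_force: [-1.0, -0.5, 2.9]
grip_width: 0.16
```

```bash
python3 -c "from h import *; st()"
```

```text
t 8.55 p [ 0.5828 -0.0807  0.2001] yawY 83.8 zax [ 0.001 -0.001 -1.   ] F [-1.04 -0.51  2.92] M [-0.427  0.14  -0.358] g 0.16 q [ 0.14  0.34 -0.12  0.   -1.11 -1.82]
```

The first stop is plain: the moment jumped from about 0.06 to 0.38 N m and holds at 0.36, after 46.5° of turn, and the cap has come up 1.9 mm. I release so the cap can rise freely and vent.

play_rows:
  steps:
    - [0.35,0,0,0,0,0,0]
    - [0.35,0,0,0,0,0,0]
    - [0.35,0,0,0,0,0,0]
    - [0.35,0,0,0,0,0,0]
    - [0.35,0,0,0,0,0,0]

```text
time: 9.18
tool_pos: [0.5829, -0.0806, 0.2001]
ee_rot: [0.054, 0.999, -0.0, 0.001]
ft_force: [-0.3, 0.8, 0.5]
grip_width: 0.346
```

```bash
python3 - <<'E'
from h import *
st(); plan([.5828,-.0802,.2002],83.8)
im=vision.read_camera("scene"); u,v=314,163; c=im[v-75:v+75,u-75:u+75,::-1]
cv2.imwrite("pics/s4.png",cv2.resize(c,None,fx=4,fy=4,interpolation=2))
E
```

```text
t 9.18 p [ 0.5829 -0.0806  0.2001] yawY 83.81 zax [ 0.001 -0.001 -1.   ] F [-0.3   0.76  0.46] M [-0.039  0.026  0.009] g 0.346 q [ 0.14  0.34 -0.12  0.   -1.11 -1.82]
shift [ 0.0003  0.001  -0.0003] turn [-0.0003  0.0005  0.0001]
```

View pics/s4.png

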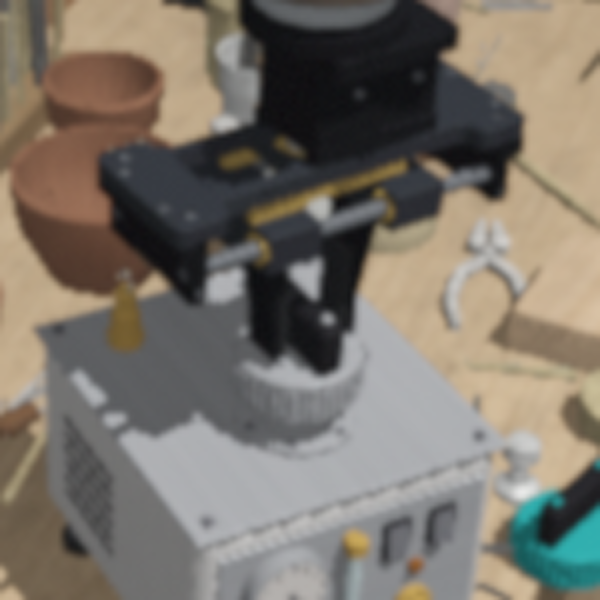

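The wing, at crop px (325,335), turned with the fingers and stands free between them, with the cap up. I let it vent a little longer and then regrip.

play_rows:
  steps:
    - [0.35,0,0,0,0,0,0]
    - [0.35,0,0,0,0,0,0]
    - [0.1,0.0003,0.0005,0,-0.0003,0.0005,0.002]
    - [0.1,0.0003,0.0005,0,-0.0003,0.0005,0.002]
    - [0.1,0.0003,0.0005,0,-0.0003,0.0005,0.002]
  squeeze: 15

```text
time: 9.85
tool_pos: [0.5828, -0.0807, 0.2001]
ee_rot: [0.057, 0.998, -0.0, -0.0]
ft_force: [1.1, -1.2, -0.3]
grip_width: 0.162
```

play_rows:
  steps:
    - [0.05,0,0,0,0,0,0]
    - [0.05,0,0,0,0,0,0]
  squeeze: 45

```text
time: 10.1
tool_pos: [0.5827, -0.0807, 0.2001]
ee_rot: [0.058, 0.998, -0.0, -0.0]
ft_force: [-0.1, 0.1, -0.2]
grip_width: 0.155
```

```bash
python3 -c "from h import *; st()"
```

```text
t 10.1 p [ 0.5827 -0.0807  0.2001] yawY 83.41 zax [-0. -0. -1.] F [-0.07  0.08 -0.2 ] M [-0.175 -0.034 -0.156] g 0.155 q [ 0.14  0.34 -0.12  0.   -1.11 -1.82]
```

play_rows:
  steps:
    - [0.05,0,0,0.006,0,0,0]
    - [0.05,0,0,0.011,0,0,0]
    - [0.05,0,0,0.016,0,0,0]
    - [0.05,0,0,0.016,0,0,0]

```text
time: 10.6
tool_pos: [0.583, -0.0807, 0.1962]
ee_rot: [0.057, 0.998, -0.0, 0.001]
ft_force: [-3.5, 1.3, 9.7]
grip_width: 0.158
```

```bash
python3 -c "from h import *; st()"
```

```text
t 10.6 p [ 0.583  -0.0807  0.1962] yawY 83.46 zax [ 0.002 -0.001 -1.   ] F [-3.46  1.28  9.66] M [ 0.33   1.002 -0.094] g 0.158 q [ 0.14  0.34 -0.13  0.   -1.1  -1.82]
```

play_rows:
  steps:
    - [0.05,0,0,0.011,0,0,0]
    - [0.05,0,0,0.014,0,0,0]
    - [0.05,0,0,0.014,0,0,0]

```text
time: 10.98
tool_pos: [0.583, -0.0808, 0.194]
ee_rot: [0.056, 0.998, -0.001, 0.002]
ft_force: [-5.7, 2.1, 13.6]
grip_width: 0.152
```

```bash
python3 -c "from h import *; st()
plan([.583,-.0807,.1938],83.4)"
```

```text
t 10.97 p [ 0.583  -0.0808  0.194 ] yawY 83.55 zax [ 0.004 -0.002 -1.   ] F [-5.72  2.09 13.62] M [0.551 1.626 0.065] g 0.152 q [ 0.14  0.34 -0.13  0.   -1.09 -1.82]
shift [-0.      0.0003  0.0004] turn [-0.0005  0.0012  0.0008]
```

play_rows:
  steps:
    - [0.05,0,0,0.0115,-0.001,0.0025,0]
    - [0.05,0,0,0.012,-0.001,0.0025,0]
    - [0.05,0,0,0.012,-0.001,0.0025,-0.004]
    - [0.05,0,0,0.012,-0.001,0.0025,-0.008]

```text
time: 11.48
tool_pos: [0.583, -0.0809, 0.1931]
ee_rot: [0.043, 0.999, 0.0, -0.001]
ft_force: [-5.7, 2.4, 13.6]
grip_width: 0.16
```

```bash
python3 -c "from h import *; st()
plan([.583,-.0807,.1938],83.4)"
```

```text
t 11.47 p [ 0.583  -0.0809  0.1931] yawY 85.1 zax [-0.002  0.001 -1.   ] F [-5.72  2.43 13.56] M [ 0.631  1.775 -0.099] g 0.16 q [ 0.14  0.35 -0.13 -0.   -1.1  -1.79]
shift [ 0.0001  0.0004 -0.0019] turn [ 0.0003 -0.0006  0.0095]
```

play_rows:
  steps:
    - [0.05,0.002,0.001,0.0105,0,0,-0.006]
    - [0.05,0.002,0.001,0.0105,0,0,-0.012]
    - [0.05,0.002,0.001,0.0105,0,0,-0.018]
    - [0.05,0.002,0.001,0.0105,0,0,-0.022]

```text
time: 11.98
tool_pos: [0.583, -0.0808, 0.1931]
ee_rot: [0.007, 1.0, -0.0, 0.001]
ft_force: [-4.4, 0.3, 14.9]
grip_width: 0.158
```

```bash
python3 -c "from h import *; st()
plan([.583,-.0807,.1938],83.4)"
```

```text
t 11.97 p [ 0.583  -0.0808  0.1931] yawY 89.18 zax [ 0.002 -0.001 -1.   ] F [-4.38  0.29 14.85] M [ 0.314  1.471 -0.084] g 0.158 q [ 0.14  0.34 -0.13  0.   -1.09 -1.72]
shift [ 0.      0.0004 -0.0018] turn [-0.0001  0.0007  0.0321]
```

play_rows:
  steps:
    - [0.05,0.002,0,0.0105,0,0.001,-0.008]
    - [0.05,0.002,0,0.0105,0,0.001,-0.017]
    - [0.05,0.002,0,0.0105,0,0.001,-0.026]
    - [0.05,0.002,0,0.0105,0,0.001,-0.035]
    - [0.05,0.002,0,0.0105,0,0.001,-0.042]

```text
time: 12.6
tool_pos: [0.583, -0.081, 0.193]
ee_rot: [-0.06, 0.998, -0.001, 0.002]
ft_force: [-4.9, 2.2, 13.7]
grip_width: 0.156
```

```bash
python3 -c "from h import *; st()"
```

```text
t 12.6 p [ 0.583 -0.081  0.193] yawY 96.88 zax [ 0.003 -0.002 -1.   ] F [-4.93  2.23 13.65] M [ 0.542  1.488 -0.106] g 0.156 q [ 0.14  0.34 -0.13  0.   -1.09 -1.59]
```

play_rows:
  steps:
    - [0.05,0.002,0.001,0.0105,0,0.001,-0.008]
    - [0.05,0.002,0.001,0.0105,0,0.001,-0.017]
    - [0.05,0.002,0.001,0.0105,0,0.001,-0.026]
    - [0.05,0.002,0.001,0.0105,0,0.001,-0.035]
    - [0.05,0.002,0.001,0.0105,0,0.001,-0.042]

```text
time: 13.22
tool_pos: [0.583, -0.081, 0.193]
ee_rot: [-0.127, 0.992, -0.002, 0.002]
ft_force: [-5.6, 1.4, 14.5]
grip_width: 0.157
```

```bash
python3 -c "from h import *; st()"
```

```text
t 13.22 p [ 0.583 -0.081  0.193] yawY 104.57 zax [ 0.004 -0.004 -1.   ] F [-5.62  1.37 14.52] M [ 0.482  1.534 -0.008] g 0.157 q [ 0.14  0.34 -0.13  0.01 -1.09 -1.46]
```

```bash
python3 -c "from h import *
plan([.583,-.0807,.193],109.0)"
```

```text
shift [-0.0003  0.0007 -0.    ] turn [-0.0016  0.0009 -0.0246]
```

play_rows:
  steps:
    - [0.05,0.002,0.001,0.0105,-0.0016,0.001,-0.008]
    - [0.05,0.002,0.001,0.0105,-0.0016,0.001,-0.016]
    - [0.05,0.002,0.001,0.0105,-0.0016,0.001,-0.022]
    - [0.05,0.002,0.001,0.0105,-0.0016,0.001,-0.026]

```text
time: 13.72
tool_pos: [0.583, -0.0812, 0.193]
ee_rot: [-0.168, 0.986, -0.001, 0.002]
ft_force: [-5.1, 1.7, 14.7]
grip_width: 0.16
```

```bash
python3 -c "from h import *; st()"
```

```text
t 13.72 p [ 0.583  -0.0812  0.193 ] yawY 109.37 zax [ 0.004 -0.002 -1.   ] F [-5.09  1.69 14.69] M [ 0.362  1.441 -0.058] g 0.16 q [ 0.14  0.34 -0.13  0.   -1.09 -1.37]
```

Now at about 26° past the first stop. I feel for the end stop in small steps.

play_rows:
  steps:
    - [0.05,0.002,0.001,0.0105,-0.001,0.001,-0.006]
    - [0.05,0.002,0.001,0.0105,-0.001,0.001,-0.01]

```text
time: 13.98
tool_pos: [0.5831, -0.0813, 0.193]
ee_rot: [-0.185, 0.983, -0.001, 0.002]
ft_force: [-4.3, 1.2, 14.8]
grip_width: 0.16
```

```bash
python3 -c "from h import *; st()"
```

```text
t 13.97 p [ 0.5831 -0.0813  0.193 ] yawY 111.3 zax [ 0.004 -0.001 -1.   ] F [-4.26  1.16 14.83] M [ 0.496  1.48  -0.077] g 0.16 q [ 0.14  0.34 -0.13  0.   -1.09 -1.34]
```

play_rows:
  steps:
    - [0.05,0.002,0.001,0.0105,0,0.001,-0.006]
    - [0.05,0.002,0.001,0.0105,0,0.001,-0.009]

```text
time: 14.22
tool_pos: [0.5831, -0.0813, 0.193]
ee_rot: [-0.2, 0.98, -0.002, 0.002]
ft_force: [-4.8, 0.8, 15.0]
grip_width: 0.159
```

```bash
python3 -c "from h import *; st()"
```

```text
t 14.22 p [ 0.5831 -0.0813  0.193 ] yawY 113.02 zax [ 0.006 -0.003 -1.   ] F [-4.83  0.83 15.03] M [ 0.71   1.532 -0.14 ] g 0.159 q [ 0.14  0.34 -0.14  0.   -1.09 -1.31]
```

play_rows:
  steps:
    - [0.05,0.002,0.001,0.0105,-0.001,0.002,-0.004]
    - [0.05,0.002,0.001,0.0105,-0.001,0.002,-0.006]

```text
time: 14.48
tool_pos: [0.583, -0.0812, 0.1929]
ee_rot: [-0.209, 0.978, -0.002, 0.001]
ft_force: [-4.5, 3.3, 14.8]
grip_width: 0.161
```

```bash
python3 -c "from h import *; st()"
```

```text
t 14.47 p [ 0.583  -0.0812  0.1929] yawY 114.16 zax [ 0.003 -0.004 -1.   ] F [-4.5   3.26 14.82] M [ 0.97   1.546 -0.239] g 0.161 q [ 0.14  0.34 -0.13  0.   -1.09 -1.29]
```

The end stop is felt: moment 0.24 N m at yaw 114.2°. I back off 1.5° and let the cap up slowly.

play_rows:
  steps:
    - [0.05,0.001,0.001,0.009,-0.001,0.001,0.006]
    - [0.05,0.001,0.001,0.003,-0.001,0.001,0.009]
    - [0.05,0.001,0.001,-0.004,-0.001,0.001,0.009]
    - [0.05,0.001,0.001,-0.012,-0.001,0.001,0.009]
    - [0.05,0.001,0.001,-0.02,-0.001,0.001,0.009]

```text
time: 15.1
tool_pos: [0.5829, -0.081, 0.2019]
ee_rot: [-0.196, 0.981, -0.001, -0.0]
ft_force: [-0.0, -0.7, 1.1]
grip_width: 0.157
```

```bash
python3 -c "from h import *; st()
plan([.583,-.0807,.22],112.6)"
```

```text
t 15.1 p [ 0.5829 -0.081   0.2019] yawY 112.58 zax [ 0.    -0.002 -1.   ] F [-0.02 -0.67  1.08] M [-0.27  -0.15  -0.019] g 0.157 q [ 0.14  0.34 -0.12  0.   -1.12 -1.32]
shift [-0.0006  0.0005 -0.0454] turn [-0.0007 -0.0002 -0.0001]
```

play_rows:
  steps:
    - [0.05,0,0,-0.008,-0.0007,0,0]
    - [0.05,0,0,-0.017,-0.0007,0,0]
    - [0.05,0,0,-0.026,-0.0007,0,0]
    - [0.05,0,0,-0.034,-0.0007,0,0]

```text
time: 15.6
tool_pos: [0.5827, -0.0809, 0.2152]
ee_rot: [-0.196, 0.981, 0.0, -0.001]
ft_force: [0.0, 0.1, -3.2]
grip_width: 0.159
```

```bash
python3 -c "from h import *; st()"
```

```text
t 15.6 p [ 0.5827 -0.0809  0.2152] yawY 112.58 zax [-0.002 -0.    -1.   ] F [ 0.02  0.15 -3.16] M [-0.     0.035  0.028] g 0.159 q [ 0.14  0.33 -0.1  -0.   -1.15 -1.31]
```

play_rows:
  steps:
    - [0.05,0,0,-0.04,0,0,0]
    - [0.05,0,0,-0.09,0,0,0]
    - [0.05,0,0,-0.15,0,0,0]
    - [0.05,0,0,-0.21,0,0,0]
    - [0.05,0,0,-0.21,0,0,0]

```text
time: 16.23
tool_pos: [0.584, -0.0809, 0.3023]
ee_rot: [-0.196, 0.981, -0.0, 0.002]
ft_force: [0.3, 0.8, -3.0]
grip_width: 0.156
```

```bash
python3 - <<'E'
from h import *
st()
im=vision.read_camera("scene"); cv2.imwrite("pics/s5.png",cv2.resize(im[40:340,160:460,::-1],None,fx=2,fy=2,interpolation=2))
im=vision.read_camera("top"); cv2.imwrite("pics/t5.png",cv2.resize(im[150:400,100:400,::-1],None,fx=2,fy=2,interpolation=2))
E
```

```text
t 16.23 p [ 0.584  -0.0809  0.3023] yawY 112.59 zax [ 0.005  0.    -1.   ] F [ 0.35  0.81 -3.04] M [-0.011 -0.006 -0.026] g 0.156 q [ 0.14  0.28  0.05  0.   -1.34 -1.31]
```

View pics/s5.png

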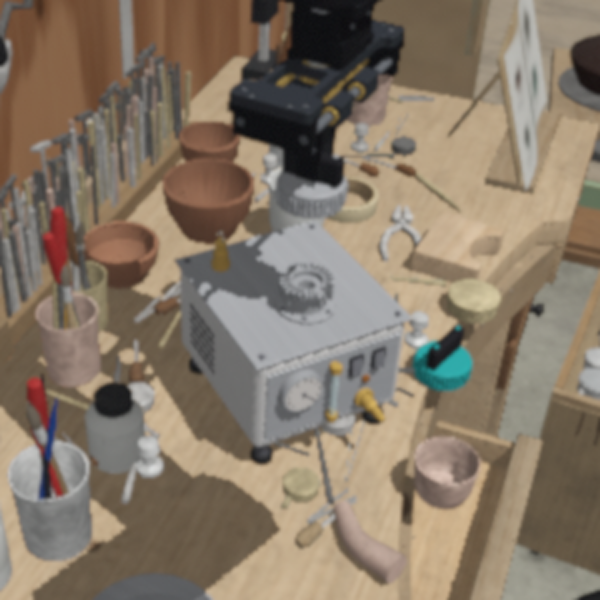

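View pics/t5.png

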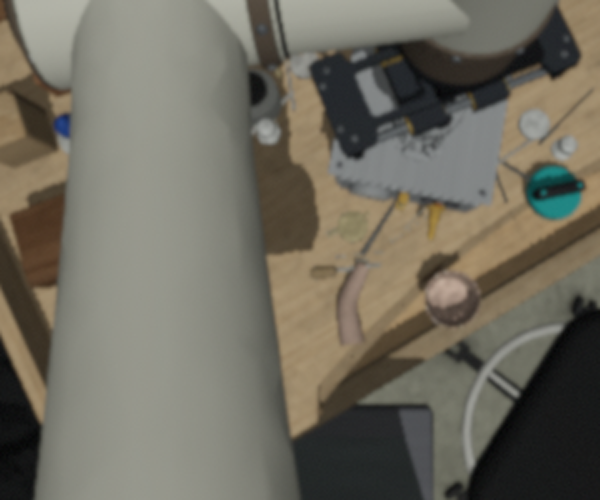

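The cap is off: it hangs upright in the gripper at crop px (308,190), and the neck is bare at (308,285). Bystanders are where they were. Next I refine the dish position across both views from the first pictures and carry the cap there.

```bash
python3 - <<'E'
from h import *
im=cv2.imread("pics/scene0.png"); 
# project fitted rim on both pictures for check
for n in("scene","top"):
    im=cv2.imread(f"pics/{n}0.png")
    for r,z in((.065,.022),(.055,.003)):
        pts=np.array([proj(n,[.4335+r*np.cos(a),.2125+r*np.sin(a),z]) for a in np.linspace(0,6.283,60)])
        cv2.polylines(im,[np.round(pts*16).astype(np.int32)],True,(0,0,255),1,cv2.LINE_AA,4)
    u,v=map(int,proj(n,[.4335,.2125,.01])); v=min(v,350); cv2.imwrite(f"pics/d_{n}.png",cv2.resize(im[v-70:v+70,u-80:u+80],(400,350),interpolation=2))
cv2.imwrite("pics/d.png",np.hstack([cv2.imread(f"pics/d_{n}.png") for n in("scene","top")]))
plan([.4335,.2125,.26],130); plan([.52,.06,.29],120)
E
```

```text
shift [0.0622 0.8195 0.0983] turn [ 0.0005 -0.0005 -0.0968]
shift [0.009  0.3846 0.0227] turn [ 0.0005 -0.0005 -0.0413]
```

View pics/d.png

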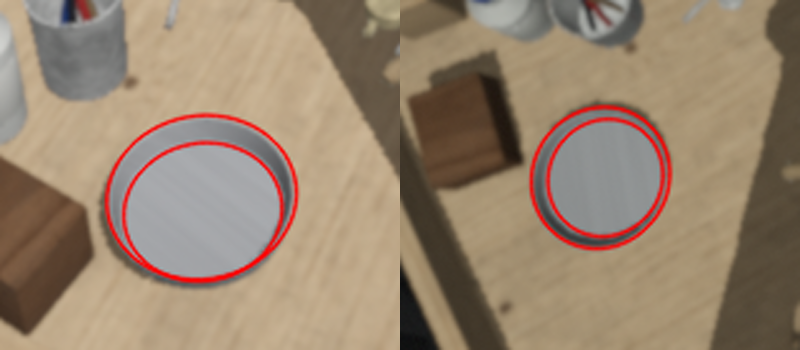

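The projected rim and floor match the dish in both views, so its centre is (0.4335, 0.2125). Moving there.

play_rows:
  steps:
    - [0.05,0,0.08,0,0,0,0]
    - [0.05,0.01,0.2,0,0,0,-0.02]
    - [0.05,0.02,0.33,0.02,0,0,-0.04]
    - [0.05,0.035,0.46,0.04,0,0,-0.06]
    - [0.05,0.045,0.58,0.06,0,0,-0.08]

```text
time: 16.95
tool_pos: [0.4749, 0.1277, 0.2738]
ee_rot: [-0.318, 0.948, 0.001, -0.002]
ft_force: [1.0, -0.6, -0.7]
grip_width: 0.159
```

```bash
python3 -c "from h import *; st()
plan([.4335,.2125,.2],130)"
```

```text
t 16.95 p [0.4749 0.1277 0.2738] yawY 127.09 zax [-0.004 -0.    -1.   ] F [ 1.03 -0.55 -0.65] M [ 0.046 -0.051 -0.   ] g 0.159 q [ 0.59  0.12 -0.22 -0.   -1.23 -1.51]
shift [-0.0458  0.2311  0.1848] turn [ 0.0008 -0.0011 -0.0162]
```

play_rows:
  steps:
    - [0.05,-0.015,0.08,0.03,0.0008,-0.001,-0.008]
    - [0.05,-0.03,0.15,0.06,0.0008,-0.001,-0.0162]
    - [0.05,-0.042,0.21,0.1,0.0008,-0.001,-0.0162]
    - [0.05,-0.0458,0.2311,0.15,0.0008,-0.001,-0.0162]
    - [0.05,-0.0458,0.2311,0.185,0.0008,-0.001,-0.0162]

```text
time: 17.58
tool_pos: [0.4324, 0.2122, 0.198]
ee_rot: [-0.343, 0.939, -0.001, -0.002]
ft_force: [0.4, 0.1, -1.7]
grip_width: 0.156
```

```bash
python3 -c "from h import *; st()
plan([.4335,.2125,.06],130)"
```

```text
t 17.57 p [0.4324 0.2122 0.198 ] yawY 130.07 zax [-0.003 -0.002 -1.   ] F [ 0.39  0.06 -1.72] M [0.024 0.019 0.067] g 0.156 q [ 0.79  0.16 -0.37 -0.   -1.04 -1.67]
shift [-0.0037 -0.0012  0.345 ] turn [ 0.     -0.0011  0.0004]
```

play_rows:
  steps:
    - [0.05,-0.003,-0.001,0.08,0,-0.001,0]
    - [0.05,-0.0037,-0.0012,0.17,0,-0.001,0]
    - [0.05,-0.0037,-0.0012,0.26,0,-0.001,0]
    - [0.05,-0.0037,-0.0012,0.33,0,-0.001,0]
    - [0.05,-0.0037,-0.0012,0.34,0,-0.001,0]

```text
time: 18.2
tool_pos: [0.4324, 0.2108, 0.06]
ee_rot: [-0.342, 0.94, -0.001, -0.003]
ft_force: [-0.1, -0.2, -1.8]
grip_width: 0.157
```

```bash
python3 - <<'E'
from h import *
st(); plan([.4335,.2125,.036],130)
im=vision.read_camera("scene"); cv2.imwrite("pics/s6.png",cv2.resize(im[200:420,100:380,::-1],None,fx=2.5,fy=2.5,interpolation=2))
E
```

```text
t 18.2 p [0.4324 0.2108 0.06  ] yawY 130.02 zax [-0.004 -0.004 -1.   ] F [-0.09 -0.25 -1.78] M [ 0.     0.004 -0.039] g 0.157 q [ 0.79  0.34 -0.55 -0.   -0.69 -1.66]
shift [-0.0051  0.0016  0.06  ] turn [-0.0002 -0.0018  0.0001]
```

View pics/s6.png

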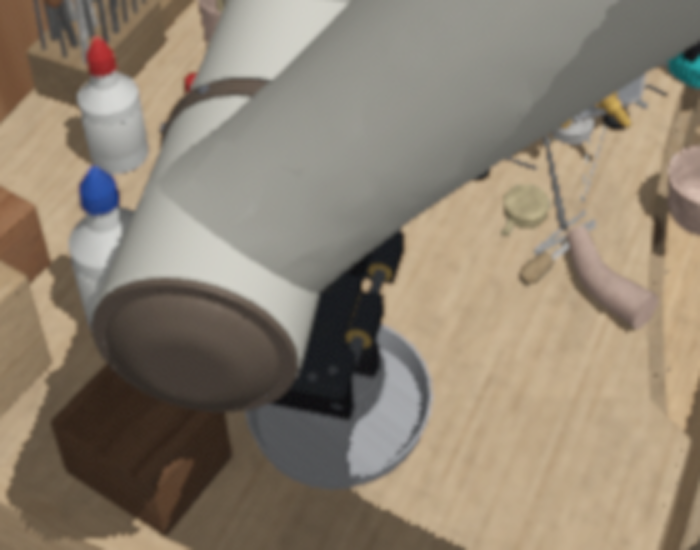

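The dish, at crop px (340,410), is under the gripper, undisturbed and with nothing in contact. I lower slowly.

play_rows:
  steps:
    - [0.05,-0.004,0.0016,0.02,0,-0.0018,0]
    - [0.05,-0.005,0.0016,0.04,0,-0.0018,0]
    - [0.05,-0.005,0.0016,0.055,0,-0.0018,0]
    - [0.05,-0.005,0.0016,0.057,0,-0.0018,0]

```text
time: 18.75
tool_pos: [0.4341, 0.2131, 0.0377]
ee_rot: [-0.342, 0.94, 0.0, 0.001]
ft_force: [0.2, -0.1, -2.1]
grip_width: 0.16
```

```bash
python3 -c "from h import *; st()"
```

```text
t 18.75 p [0.4341 0.2131 0.0377] yawY 130.05 zax [ 0.002  0.001 -1.   ] F [ 0.18 -0.14 -2.09] M [-0.003  0.017 -0.033] g 0.16 q [ 0.79  0.38 -0.57  0.   -0.63 -1.67]
```

play_rows:
  steps:
    - [0.05,0,0,0.003,0,0.0008,0]
    - [0.05,0,0,0.006,0,0.0008,0]
    - [0.05,0,0,0.009,0,0.0008,0]

```text
time: 19.12
tool_pos: [0.4342, 0.2132, 0.0342]
ee_rot: [-0.342, 0.94, -0.0, -0.0]
ft_force: [-0.4, 0.9, -2.3]
grip_width: 0.159
```

```bash
python3 -c "from h import *; st()"
```

```text
t 19.12 p [0.4342 0.2132 0.0342] yawY 130.05 zax [-0.    -0.001 -1.   ] F [-0.37  0.89 -2.33] M [0.042 0.001 0.043] g 0.159 q [ 0.79  0.38 -0.57  0.   -0.62 -1.67]
```

play_rows:
  steps:
    - [0.05,0,0,0.002,0,0,0]
    - [0.05,0,0,0.003,0,0,0]
    - [0.05,0,0,0.004,0,0,0]

```text
time: 19.5
tool_pos: [0.4342, 0.2132, 0.0326]
ee_rot: [-0.342, 0.94, -0.0, -0.0]
ft_force: [0.6, -0.1, -1.6]
grip_width: 0.154
```

```bash
python3 -c "from h import *; st()"
```

```text
t 19.5 p [0.4342 0.2132 0.0326] yawY 130.05 zax [ 0.    -0.001 -1.   ] F [ 0.56 -0.11 -1.57] M [0.035 0.061 0.026] g 0.154 q [ 0.79  0.39 -0.57  0.   -0.61 -1.67]
```

play_rows:
  steps:
    - [0.05,0,0,0.002,0,0,0]
    - [0.05,0,0,0.003,0,0,0]

```text
time: 19.75
tool_pos: [0.4343, 0.2132, 0.0325]
ee_rot: [-0.343, 0.939, -0.0, -0.0]
ft_force: [-3.1, -1.8, 9.7]
grip_width: 0.158
```

```bash
python3 -c "from h import *; st()"
```

```text
t 19.75 p [0.4343 0.2132 0.0325] yawY 130.07 zax [ 0.    -0.001 -1.   ] F [-3.06 -1.81  9.69] M [-0.226  1.149 -0.047] g 0.158 q [ 0.79  0.39 -0.57  0.   -0.61 -1.67]
```

It has touched down. I ease off and open.

play_rows:
  steps:
    - [0.05,0,0,0,0,0,0]
    - [0.05,0,0,0,0,0,0]
  squeeze: 10

```text
time: 20.0
tool_pos: [0.4343, 0.2133, 0.0325]
ee_rot: [-0.343, 0.939, -0.0, 0.0]
ft_force: [-0.7, 0.3, 0.4]
grip_width: 0.162
```

```bash
python3 -c "from h import *; st()"
```

```text
t 20.0 p [0.4343 0.2133 0.0325] yawY 130.07 zax [ 0.    -0.001 -1.   ] F [-0.72  0.26  0.45] M [0.079 0.179 0.034] g 0.162 q [ 0.79  0.39 -0.57  0.   -0.61 -1.67]
```

play_rows:
  steps:
    - [0.3,0,0,0,0,0,0]
    - [0.45,0,0,0,0,0,0]
    - [0.45,0,0,0,0,0,0]
    - [0.45,0,0,0,0,0,0]
    - [0.45,0,0,0,0,0,0]

```text
time: 20.62
tool_pos: [0.4343, 0.2133, 0.0325]
ee_rot: [-0.343, 0.939, -0.0, 0.0]
ft_force: [-0.5, -0.4, 0.4]
grip_width: 0.448
```

```bash
python3 -c "from h import *; st()"
```

```text
t 20.62 p [0.4343 0.2133 0.0325] yawY 130.07 zax [ 0.    -0.001 -1.   ] F [-0.49 -0.37  0.42] M [-0.009  0.035  0.018] g 0.448 q [ 0.79  0.39 -0.57  0.   -0.61 -1.67]
```

Released. I retreat straight up, slowly at first, then back towards the side to look.

play_rows:
  steps:
    - [0.45,0,0,-0.02,0,0,0]
    - [0.45,0,0,-0.06,0,0,0]
    - [0.45,0,0,-0.14,0,0,0]
    - [0.45,0,0,-0.28,0,0,0]
    - [0.45,0,0,-0.42,0,0,0]

```text
time: 21.25
tool_pos: [0.434, 0.2131, 0.2027]
ee_rot: [-0.343, 0.939, -0.0, 0.0]
ft_force: [1.1, 0.9, 0.6]
grip_width: 0.45
```

play_rows:
  steps:
    - [0.45,0,0,-0.15,0,0,0]
    - [0.45,0,-0.1,-0.2,0,0,0]
    - [0.45,0,-0.25,-0.25,0,0,0]
    - [0.45,0,-0.4,-0.25,0,0,0]
    - [0.45,0,-0.5,-0.25,0,0,0]

```text
time: 21.88
tool_pos: [0.5637, 0.0581, 0.3036]
ee_rot: [-0.342, 0.94, -0.0, 0.001]
ft_force: [0.4, 0.6, 0.2]
grip_width: 0.453
```

```bash
python3 - <<'E'
from h import *
st()
a=vision.read_camera("scene")[:,:,::-1];b=vision.read_camera("top")[:,:,::-1]
cv2.imwrite("pics/e.png",np.hstack([cv2.resize(a,(400,300)),cv2.resize(b,(400,300))]))
cv2.imwrite("pics/es.png",cv2.resize(a[300:420,150:310],None,fx=4,fy=4,interpolation=2)); cv2.imwrite("pics/et.png",b)
E
```

```text
t 21.88 p [0.5637 0.0581 0.3036] yawY 130.0 zax [ 0.002 -0.    -1.   ] F [0.39 0.61 0.21] M [ 0.085 -0.032  0.015] g 0.453 q [ 0.39  0.24 -0.    0.   -1.33 -1.26]
```

View pics/e.png

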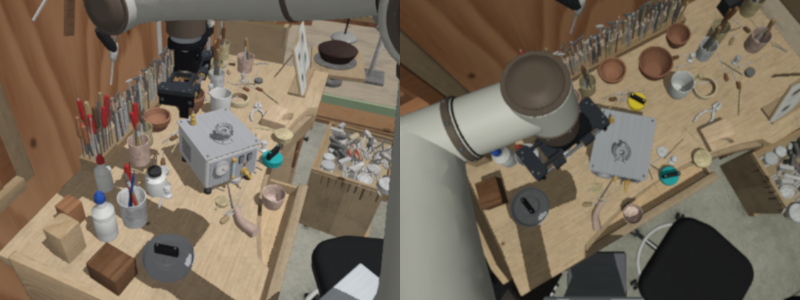

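View pics/es.png

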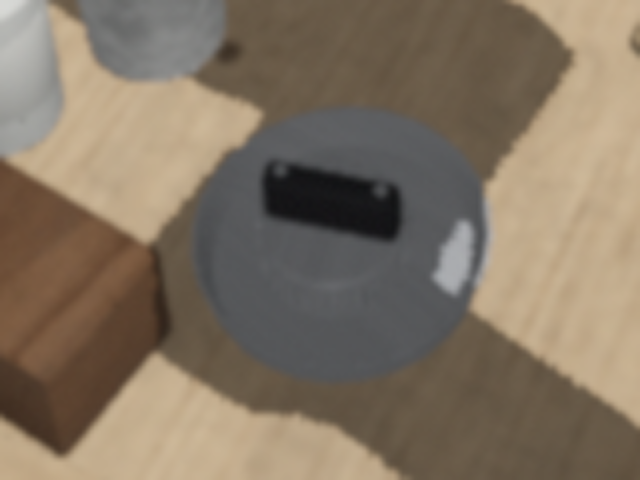

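The cap stands upright in the middle of the dish: wing at scene px (232,350), with the dish still round it and in place. The neck is bare. The other things on the bench look unmoved. I let the arm settle and hand in.

play_rows:
  steps:
    - [0.45,0,0,0,0,0,0]
    - [0.45,0,0,0,0,0,0]

```text
time: 22.22
tool_pos: [0.5636, 0.0579, 0.3028]
ee_rot: [-0.341, 0.94, -0.001, -0.0]
ft_force: [0.9, -0.4, -1.0]
grip_width: 0.453
```

```bash
python3 -c "
from h import *
st(); print(workorder.hand_in())"
```

```text
t 22.23 p [0.5636 0.0579 0.3028] yawY 129.87 zax [ 0.    -0.001 -1.   ] F [ 0.9  -0.42 -0.96] M [-0.035  0.056 -0.036] g 0.453 q [ 0.39  0.24 -0.    0.   -1.33 -1.26]
the job is handed in; nothing more can be done
None
```

The cap is off the cleaner and stands upright in the middle of the steel dish. I handed the job in at about 22 s.

- **First stop and venting:** I turned the cap anticlockwise about 46.5° to the first stop, where the moment read 0.38 N m at most. I then released it so it stayed up about 2 mm on its spring for roughly 0.8 s.
- **Past the stop:** I regripped, pressed it down with 14–15 N and turned it about 30° to the end stop, where the moment read 0.24 N m. I backed off 1.5°, let it up, and it lifted off freely.
- **Setting down:** the touch-down force read about 10 N for a moment, then I eased it off before opening the gripper.
- **Last checks:** the final pictures show the cap upright in the dish, the dish in place and the neck bare. The small can, copper cup and look-alikes appear unmoved, and the robot is clear of everything. I judged the bystanders by eye, not by measurement. The filings did not show in the pictures.
- **One mismatch:** while pressing, the tool went down about 7 mm for a force that suggests about 6 mm. The fingers probably slipped about 1 mm on the wing, with no effect on the result.

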